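# Slide the pocket template to the white line and weight it down

### The arm

A 6-joint arm with a two-finger parallel gripper is mounted at the origin on the work surface. World frame = base frame: x ahead of the robot, y to its left, z up, the work surface at z = 0. Lengths are in m, angles in rad, forces in N, time in s.
With the tool pointing down it reaches from about 0.25 to 0.775 m from the base axis. Payload 4 kg.
Tool frame: the origin (TCP) lies at the very end of the fingers, on their centre line; the grasp point (between the pads) lies 19 mm behind it; z points along the fingers, y is the line along which they close (so a half turn about z gives the same grasp; the last joint's range is limited). The gripper opens to 94 mm and grips with 3 to 60 N. Pads are 16 mm wide; open, the fingers measure 119 mm over their backs; the gripper's body (75 mm by 177 mm) begins 78 mm behind the grasp point.
Start: joints at [-1.215, 0.087, 1.371, -0, 1.684, -0.103], TCP at [0.244, -0.493, 0.206] pointing down, gripper open.
Joint ranges: [-3.1, 3.1], [-0.76, 2.03], [0.27, 2.55], [-1.08, 4.22], [0.17, 2.65], [-2.57, 2.57]. Speed limits (rad/s): [2.79, 2.79, 3.14, 3.14, 3.14, 3.14].

### API

Orientations are given as [roll, pitch, yaw] about the fixed x, y, z axes, in that order (R = Rz(yaw) Ry(pitch) Rx(roll)).
In Python, from bench import robot, vision gives the robot as it stands.
- The arm moves only by the shell command python3 -m crank 'ROWS'. ROWS is JSON, a list of rows, each a list of 3 entries, a list of its own where there are three numbers: the closure, from 0 (fully open) to 1 (shut), then the shift along the tool's x, y, z in m, then the turn, a rotation vector about the tool's x, y, z in degrees. A call has 1 to 8 rows; each row shifts and turns the commanded pose from where the row before left it, along the tool's axes as they then stand; what a row does not reach is not made up. A row lasts 1/10 s, in which the tool goes at most 50 mm and 8.59 degrees, less where a joint would pass 70% of its speed; a pose out of reach is approached as far as the arm can. A call with a gripper value outside its range is refused whole. The fingers move at their own pace and stop on an object; the grip force is fixed at half the most. Time passes only in rows, so rows that do not move let the fingers close. It gives the time, the measured TCP pose, the force, the opening and the grip force at its end, in the units of the state.
- robot.get_obs(): the state, without advancing time (a new reading comes with each control period).
- vision.snapshot(name): name is "side" or "top" or "wrist"; returns a dict with "color" (480x640x3 uint8, red, green, blue), "z_map" (480x640 float32, m along the optical axis (not along the pixel's ray), 0 where there is no reading), "fx", "fy", "cx", "cy" (pixels), "R" (3x3) and "t" (3): a world point X has camera coordinates R X + t. Camera axes: x right, y down, z forward; pixel columns grow to the right and rows downward; lengths in m; the calibration is good to about 2 mm. The wrist camera is an equidistant fisheye: a pixel r from the principal point sees the ray r / f radians off the axis. A picture is of the moment at which its call begins.
- robot.close_job(): hands the job in; it is judged then, once.
The state is a dict: "time": time; "joint_positions": joint angles; "qvel": joint speeds; "joint_torque": joint torques, N m; "tool_pos": TCP position; "ee_rot": TCP orientation; "wrist_force": force on the tool from outside, world axes, zero at the start; "wrist_torque": the same for the moment, N m; "width": finger opening in m; "finger_force": force on a finger pad.
Only numpy, scipy, OpenCV 4.12 (cv2) and the standard library are available. Lean on these libraries where they do the work, as an engineer would, in place of code of your own. Each camera call takes 0.05 s, during which the arm holds its last target. There are 200 camera calls.

### The job

Slide the plywood template flat across the green marking board, without lifting it, until its whole brass edge lies along the white line and stop it there rather than running well past the line. Then take the pattern weight by its red knob and set it gently inside the blue circle on the template, so that the template stays on the line, and let go. Leave the other things on the table where they are.

Things in the scene. Friction and masses are not known exactly. Their poses are not given: they have to be found in the camera images.
- board: Green marking board, fixed to the table, 240 (its x) x 360 (its y) x 10 mm thick. Origin: centre of its underside, on the table. Its place and yaw vary (up to 0.25 rad either way).
- line (a point): Middle of the white line on the board's top face, 10 mm above the table. The line is 232 mm long and 4 mm wide, painted (no step to feel); this point's x axis runs along it, its +y axis points across the board towards the side where the template starts, z up. The line lies 100 mm from the board's middle.
- template: Loose plywood template, 160 (its x) x 100 (its y) x 18 mm thick, 0.35 kg, flat on the board. Origin: centre of its underside. Its -y long face has the brass strip and goes to the line; the opposite long face (+50 mm) is bare and can be pushed. Starts brass side to the line, its middle 110 to 180 mm from it, turned up to 0.25 rad. Slides under a few newtons, stops when the push stops.
- edge_near (a point): Bottom corner of the template at the -x end of its brass edge (template frame x -80, y -50, z 0 mm).
- edge_far (a point): Bottom corner of the template at the +x end of its brass edge (template frame x +80, y -50, z 0 mm).
- circle (a point): Centre of the blue circle (90 mm outside diameter) on the template's top face, 18 mm above its underside and 3 mm from its middle towards its +y side.
- weight: Loose pattern weight, about 0.65 kg: dark steel puck 70 mm diameter, 22 mm high, with an upright red cylindrical knob 32 mm in diameter on top, from 22 to 64 mm height. Origin: centre of its underside. Stands on the table to the left or right of the board.
- spool: Bystander: empty wooden ribbon spool, 84 mm diameter, 40 mm high, on the table on the other side of the board from the weight. Origin: centre of its underside.
- scissors: Bystander: scissors with orange handles, 230 mm long, lying beyond the board. Origin: on the table under the pivot; blades along its +x.
- tub: Bystander: open teal tub, 140 x 100 x 80 mm high, to the right. Origin: centre of its underside.
- cone: Bystander: yellow plastic cone, 70 mm diameter foot, 110 mm high, far left. Origin: centre of its underside.
Things that resemble listed ones, but are neither listed nor needed, are in the scene too. What is shaped like the template but black is not meant. Of the things shaped like the weight, the steel one is meant.

How it is judged:
By the outcome, as a careful person would: the job done as asked, in the order asked, and still so for the second after the job is handed in, with the robot touching nothing.
It also fails if it takes over 51 s, if anything falls off the work surface, if the arm or the gripper's body presses on something with over 40 N, if the wrist force passes 120 N, or if a joint passes its speed limit or range.

## Working session

There is one attempt and no reset: what is moved stays moved. The work goes in short steps, Python scripts to look and compute and a shell command to move; the robot and the scene stay as the last step left them, time stands still between calls to the robot, and variables do not carry over. Pictures are saved under pics/ and viewed, at most 10 in all, crops included, and the job is handed in when it is done.

```bash
mkdir -p pics
cat > h.py <<'E'
import numpy as np, cv2
from bench import robot, vision
def snap(n,save=None):
    s=vision.snapshot(n)
    if save: cv2.imwrite('pics/'+save+'.png',s['color'][:,:,::-1])
    return s
def ray(s,uv,z):
    """pixels -> points on world plane z (pinhole)"""
    uv=np.atleast_2d(uv).astype(float)
    d=np.c_[(uv[:,0]-s['cx'])/s['fx'],(uv[:,1]-s['cy'])/s['fy'],np.ones(len(uv))]
    R=np.array(s['R']);t=np.array(s['t']);c=-R.T@t;w=d@R
    return c+w*((z-c[2])/w[:,2])[:,None]
E
python3 - <<'E'
from h import *
s=snap('top','top0'); s2=snap('side','side0')
for q in (s,s2): print(-np.array(q['R']).T@q['t'],q['fx'])
o=robot.get_obs(); print(o['time'],o['tool_pos'],o['ee_rot'],o['width'])
E
```

```text
[ 0.34569641 -0.02150757  1.46429722] 514.5106835894247
[-0.2826074  -0.75597509  1.37125714] 575.0203035653278
0.1 [ 0.24341937 -0.49267046  0.2044305 ] [-3.13963301e+00 -2.08244976e-04  4.58803246e-01] 0.09391650479619038
```

View pics/top0.png

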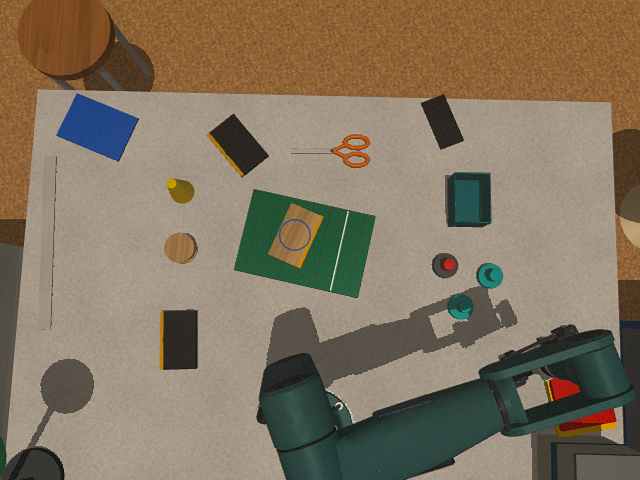

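View pics/side0.png

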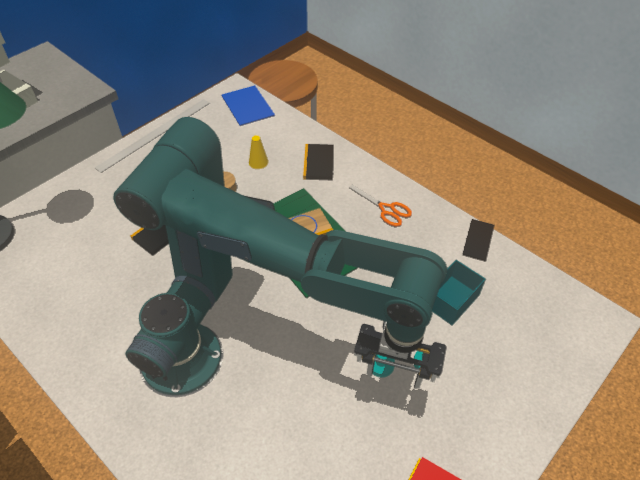

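Top view: the wooden template with the blue circle is at (296,235), on the green board, with the white line from (347,211) to (331,291). Its lookalikes are the black slabs at (238,145), (180,340) and (442,122). Weight candidates are the dark puck with a red knob at (446,265) and teal ones at (490,276) and (460,306). I choose (446,265) and will check it in a crop while measuring.

```bash
cat >> h.py <<'E'
def big(m,k=1):
    n,l,st,c=cv2.connectedComponentsWithStats(m.astype(np.uint8)); i=1+np.argmax(st[1:,4]); return l==i
def roi(m,x0,y0,x1,y1):
    r=np.zeros_like(m); r[y0:y1,x0:x1]=m[y0:y1,x0:x1]; return r
def fit(m):
    p=np.argwhere(m)[:,::-1].astype(np.float32)
    return p
def measure(s,box=(230,185,380,300)):
    h=cv2.cvtColor(s['color'],cv2.COLOR_RGB2HSV); H,S,V=[h[...,i].astype(int) for i in range(3)]
    out={}
    line=big(roi((S<60)&(V>150)&(cv2.dilate(((H>55)&(H<90)&(S>80)).astype(np.uint8),np.ones((7,7)))>0),*box) & roi(np.ones_like(H,bool),325,208,352,294))
    P=ray(s,np.argwhere(line)[:,::-1],0.010)[:,:2]
    c=P.mean(0); u,sv,vt=np.linalg.svd(P-c); d=vt[0]*np.sign(vt[0][0]); e=(P-c)@d
    out['line']=(c+d*(e.max()+e.min())/2,d,np.ptp(e))
    tm=big(roi((H>8)&(H<32)&(S>70),*box)); tm=cv2.morphologyEx(tm.astype(np.uint8),cv2.MORPH_CLOSE,np.ones((25,25)))
    P=ray(s,np.argwhere(tm)[:,::-1],0.028)[:,:2].astype(np.float32)
    r=cv2.minAreaRect(P); out['temp']=r; out['corners']=cv2.boxPoints(r)
    bl=big(roi((H>100)&(H<130)&(S>90),*box)); P=ray(s,np.argwhere(bl)[:,::-1],0.028)[:,:2].astype(np.float32)
    out['circle']=cv2.minEnclosingCircle(P)
    return out
E
python3 - <<'E'
from h import *
s=snap('top'); m=measure(s)
for k,v in m.items(): print(k,v)
h=cv2.cvtColor(s['color'],cv2.COLOR_RGB2HSV); H,S,V=[h[...,i].astype(int) for i in range(3)]
k=big(roi(((H<8)|(H>172))&(S>140)&(V>120),430,250,470,285)); p=np.argwhere(k)[:,::-1]
print('knob',cv2.minEnclosingCircle(p.astype(np.float32)),ray(s,[cv2.minEnclosingCircle(p.astype(np.float32))[0]],0.062))
d=big(roi((V<110),425,250,462,280)); p=np.argwhere(d)[:,::-1]; print('puck bbox',p.min(0),p.max(0))
print('depth',s['z_map'][265,449],s['z_map'][235,280])
c=s['color'][180:330,230:520][:,:,::-1]; cv2.imwrite('pics/c1.png',cv2.resize(c,None,fx=2.7,fy=2.7,interpolation=cv2.INTER_CUBIC))
E
```

```text
line (array([ 0.49297384, -0.05630458]), array([ 0.9804063 , -0.19698603]), np.float64(0.23074783502806706))
temp ((0.5310916900634766, 0.06737437099218369), (0.10155900567770004, 0.16085179150104523), 67.3656997680664)
corners [[ 0.4373178   0.05145764]
 [ 0.5857808  -0.01044583]
 [ 0.6248656   0.0832911 ]
 [ 0.47640258  0.14519458]]
circle ((0.5344460010528564, 0.07056893408298492), 0.04455851390957832)
knob ((449.1000061035156, 264.1000061035156), 5.515524387359619) [[ 0.45698792 -0.35668175  0.062     ]]
puck bbox [431 253] [457 277]
depth 1.4068094 1.4427203
```

View pics/c1.png

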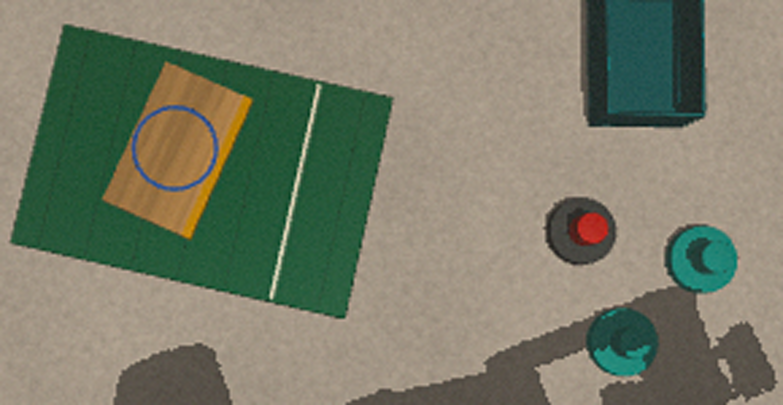

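The crop confirms the choices: the template has its brass edge facing the line, and the steel puck with the red knob is at crop (582,230). The other two pucks are fully teal. I'll move above the bare face and push with the open fingers as two contacts.

```bash
python3 -m crank '[[0,[0.0352,-0.0264,0],[0,0,0]],[0,[0.0352,-0.0264,0],[0,0,0]],[0,[0.0352,-0.0264,0],[0,0,0]],[0,[0.0352,-0.0264,0],[0,0,0]],[0,[0.0352,-0.0264,0],[0,0,0]],[0,[0.0352,-0.0264,0],[0,0,0]],[0,[0.0352,-0.0264,0],[0,0,0]],[0,[0.0352,-0.0264,0],[0,0,0]]]'
python3 -m crank '[[0,[0.0352,-0.0264,0],[0,0,0]],[0,[0.0352,-0.0264,0],[0,0,0]],[0,[0.0352,-0.0264,0],[0,0,0]],[0,[0.0352,-0.0264,0],[0,0,0]],[0,[0.0352,-0.0264,0],[0,0,0]],[0,[0.0352,-0.0264,0],[0,0,0]],[0,[0.0352,-0.0264,0],[0,0,0]],[0,[0.0352,-0.0264,0],[0,0,0]]]'
python3 -m crank '[[0,[0,0,0.02],[0,0,-8.2]],[0,[0,0,0.02],[0,0,-8.2]],[0,[0,0,0.02],[0,0,-8.2]],[0,[0,0,0.02],[0,0,-8.2]],[0,[0,0,0.02],[0,0,-8.2]],[0,[0,0,0],[0,0,0]],[0,[0,0,0],[0,0,0]]]'
```

```text
time: 0.95
tool_pos: [0.4028, -0.1773, 0.2053]
ee_rot: [3.142, 0.0, 0.459]
wrist_force: [1.1, -0.4, -0.7]
width: 0.0939
finger_force: 0.0
time: 1.75
tool_pos: [0.5618, 0.1368, 0.205]
ee_rot: [3.142, 0.001, 0.459]
wrist_force: [0.9, -0.7, -0.0]
width: 0.094
finger_force: 0.0
time: 2.45
tool_pos: [0.5612, 0.135, 0.1052]
ee_rot: [-3.141, 0.001, 1.171]
wrist_force: [-0.2, 0.8, -0.3]
width: 0.0941
finger_force: 0.0
```

```bash
python3 -m crank '[[0,[0,0,0.03],[0,0,0]],[0,[0,0,0.03],[0,0,0]],[0,[0,0,0.018],[0,0,0]],[0,[0,0,0.009],[0,0,0]],[0,[0,0,0],[0,0,0]]]'
python3 - <<'E'
from h import *
s=snap('wrist','w1'); snap('top','top1')
E
```

```text
time: 2.95
tool_pos: [0.5614, 0.1349, 0.0183]
ee_rot: [-3.141, 0.0, 1.173]
wrist_force: [-0.8, -0.3, 0.4]
width: 0.0941
finger_force: 0.0
```

View pics/w1.png

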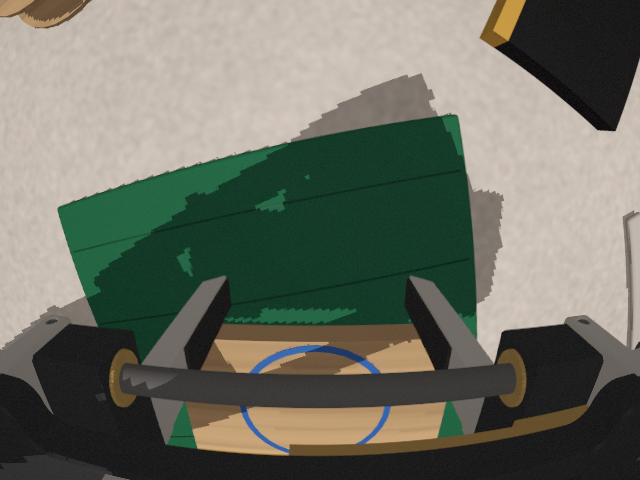

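The fingers straddle the bare face with the template centred between them, circle at about (315,395). Starting the push slowly.

```bash
python3 -m crank '[[0,[-0.006,0,0],[0,0,0]],[0,[-0.005,0,0],[0,0,0]],[0,[-0.004,0,0],[0,0,0]],[0,[-0.004,0,0],[0,0,0]]]'
python3 -m crank '[[0,[-0.004,0,0],[0,0,-0.8]],[0,[-0.005,0,0],[0,0,-1]],[0,[-0.005,0,0],[0,0,-1]],[0,[-0.005,0,0],[0,0,-1]],[0,[-0.005,0,0],[0,0,-1]],[0,[-0.005,0,0],[0,0,-1]],[0,[-0.005,0,0],[0,0,-1]],[0,[0,0,0],[0,0,0]]]'
python3 - <<'E'
from h import *
m=measure(snap('top','top2'))
for k,v in m.items(): print(k,v)
E
```

```text
time: 3.45
tool_pos: [0.555, 0.1179, 0.0195]
ee_rot: [3.14, -0.003, 1.174]
wrist_force: [1.2, 3.1, 2.1]
width: 0.0938
finger_force: 1.5
time: 4.25
tool_pos: [0.5422, 0.0843, 0.0181]
ee_rot: [-3.141, 0.002, 1.293]
wrist_force: [0.3, 0.8, -0.3]
width: 0.0941
finger_force: 0.6
line (array([ 0.49297384, -0.05630458]), array([ 0.9804063 , -0.19698603]), np.float64(0.23074783502806706))
temp ((0.5206558704376221, 0.018985621631145477), (0.0822838544845581, 0.16080471873283386), 74.24288177490234)
corners [[ 0.4321024   0.00122381]
 [ 0.58686435 -0.04244432]
 [ 0.6092093   0.03674743]
 [ 0.4544474   0.08041556]]
circle ((0.5238762497901917, 0.025898439809679985), 0.04404867812991142)
```

View pics/top2.png

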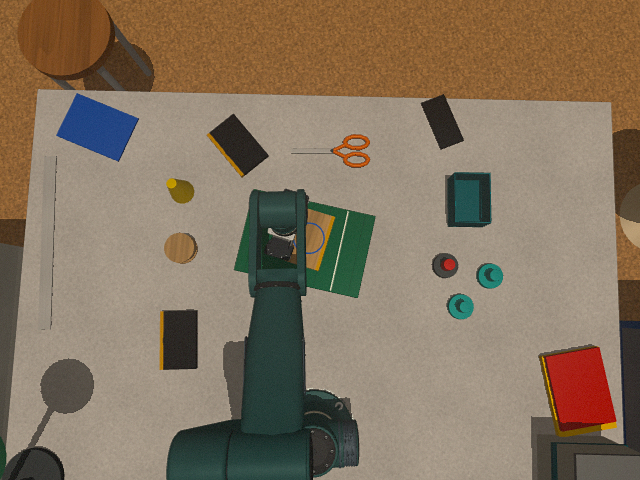

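The push works: the template turns with the fingers and its brass edge is about 38 mm short of the line (edge near x=332, line at about x=340). I'll continue for 32 mm with the remaining turn.

```bash
python3 -m crank '[[0,[-0.005,0,0],[0,0,-0.7]],[0,[-0.005,0,0],[0,0,-0.7]],[0,[-0.005,0,0],[0,0,-0.7]],[0,[-0.005,0,0],[0,0,-0.7]],[0,[-0.005,0,0],[0,0,-0.7]],[0,[-0.005,0,0],[0,0,-0.7]],[0,[-0.002,0,0],[0,0,-0.4]],[0,[0,0,0],[0,0,0]]]'
cat >> h.py <<'E'
def gap(s,L=(np.array([.49297,-.05630]),np.array([.98041,-.19699])),save=None):
    "brass edge (yellow band) relative to the line as first measured"
    h=cv2.cvtColor(s['color'],cv2.COLOR_RGB2HSV); H,S,V=[h[...,i].astype(int) for i in range(3)]
    b=cv2.dilate(big(roi((H>18)&(H<28)&(S>190)&(V>90),280,190,375,300)).astype(np.uint8),np.ones((1,1)))>0
    c,d=L; n=np.array([-d[1],d[0]])
    P=ray(s,np.argwhere(b)[:,::-1],.028)[:,:2]-c; a=P@d; e=P@n
    print('brass px',b.sum(),'along',a.min(),a.max())
    bins=np.linspace(a.min()+.005,a.max()-.005,9); A=[];E=[];W=[]
    for lo,hi in zip(bins,bins[1:]):
        k=(a>=lo)&(a<hi)
        if k.sum()>2: A.append((lo+hi)/2);E.append(e[k].min());W.append(np.ptp(e[k]))
    p=np.polyfit(A,E,1); print('edge offset mm',np.round(np.array(E)*1e3,1),'width',np.round(np.array(W)*1e3,1),'slope deg',np.degrees(p[0]),'at ends',np.polyval(p,[a.min(),a.max()])*1e3)
E
python3 - <<'E'
from h import *
s=snap('top')
gap(s)
m=measure(s); print(m['line'],m['temp'],m['corners'])
cv2.imwrite('pics/c3.png',cv2.resize(s['color'][190:310,270:400][:,:,::-1],None,fx=4.5,fy=4.5,interpolation=cv2.INTER_CUBIC))
E
```

```text
time: 5.1
tool_pos: [0.5348, 0.0537, 0.0185]
ee_rot: [3.141, 0.001, 1.373]
wrist_force: [-0.6, 0.7, 0.4]
width: 0.094
finger_force: 0.0
brass px 180 along -0.06422021714480551 0.09560552930778776
edge offset mm [6.9 7.2 7.  7.  6.8 6.8 6.6 7.3] width [9.1 8.2 9.4 7.6 6.7 8.9 9.2 8.9] slope deg -0.054445997059158806 at ends [7.02845791 6.87658159]
(array([ 0.49297774, -0.05628664]), array([ 0.98048449, -0.19659647]), np.float64(0.23074864043948778)) ((0.5166338682174683, -0.02044031396508217), (0.06685980409383774, 0.16093246638774872), 78.86207580566406) [[ 0.4312255  -0.03769679]
 [ 0.5891268  -0.06878434]
 [ 0.6020422  -0.00318384]
 [ 0.4441409   0.02790371]]
```

View pics/c3.png

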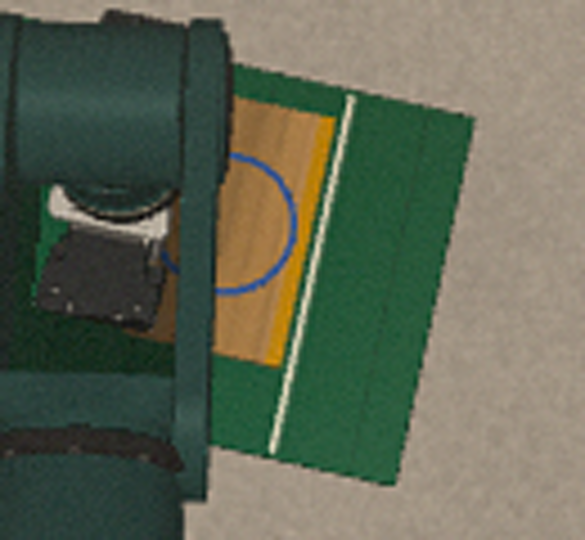

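The brass edge is now parallel to the line with a green gap of about 2 px, at crop (336,118) against the line at (348,118). I'll measure it with averaged sub-pixel profiles.

```bash
cat >> h.py <<'E'
LC=np.array([.49297,-.05630]); LD=np.array([.98041,-.19699]); LN=np.array([.19699,.98041])
def prof(s,a,e,z):
    "mean colour over a (along) for each e (m across from the line), sampled on plane z"
    A,E=np.meshgrid(a,e); X=np.stack([LC[0]+A*LD[0]+E*LN[0],LC[1]+A*LD[1]+E*LN[1],np.full(A.shape,z)],-1)
    q=X@np.array(s['R']).T+s['t']
    u=q[...,0]/q[...,2]*s['fx']+s['cx']; v=q[...,1]/q[...,2]*s['fy']+s['cy']
    return cv2.remap(s['color'].astype(np.float32),u.astype(np.float32),v.astype(np.float32),cv2.INTER_LINEAR).mean(1)
E
python3 - <<'E'
from h import *
s=snap('top')
e=np.arange(-8,22,1)*1e-3
pb=[prof(s,np.linspace(lo,hi,60),e,.028) for lo,hi in((-.055,-.01),(.04,.085))]
pl=prof(s,np.linspace(-.055,.085,90),e,.010)
pc=prof(s,np.r_[np.linspace(-.112,-.075,40),np.linspace(.102,.112,10)],e,.010)
for i,x in enumerate(e): print(int(x*1000),[p[i].round().astype(int).tolist() for p in (pb[0],pb[1],pl,pc)])
E
```

```text
-8 [[34, 85, 54], [33, 82, 52], [33, 83, 53], [36, 87, 56]]
-7 [[33, 85, 54], [33, 82, 52], [33, 83, 53], [36, 87, 56]]
-6 [[37, 86, 56], [37, 83, 54], [37, 85, 55], [39, 89, 58]]
-5 [[47, 91, 62], [47, 88, 60], [48, 90, 61], [50, 94, 65]]
-4 [[67, 103, 75], [67, 99, 72], [68, 102, 73], [70, 106, 77]]
-3 [[97, 123, 95], [98, 120, 93], [99, 123, 95], [101, 127, 98]]
-2 [[138, 153, 124], [136, 147, 120], [139, 151, 124], [141, 155, 127]]
-1 [[177, 181, 153], [173, 173, 145], [176, 178, 150], [178, 182, 153]]
0 [[193, 191, 164], [188, 183, 156], [190, 187, 160], [192, 191, 164]]
1 [[168, 174, 148], [169, 171, 144], [166, 171, 145], [170, 177, 148]]
2 [[117, 140, 113], [121, 140, 113], [118, 139, 112], [123, 145, 116]]
3 [[71, 107, 79], [75, 107, 79], [73, 108, 80], [74, 113, 83]]
4 [[54, 91, 59], [55, 89, 57], [55, 91, 58], [44, 93, 63]]
5 [[65, 90, 49], [67, 88, 46], [66, 89, 48], [33, 85, 55]]
6 [[97, 100, 41], [97, 98, 39], [96, 99, 40], [33, 85, 55]]
7 [[137, 114, 32], [135, 111, 28], [135, 112, 30], [34, 86, 56]]
8 [[171, 125, 21], [164, 121, 18], [166, 123, 19], [36, 87, 57]]
9 [[187, 130, 15], [181, 126, 11], [183, 128, 13], [36, 88, 57]]
10 [[190, 131, 14], [185, 127, 8], [188, 129, 11], [37, 88, 57]]
11 [[189, 131, 14], [184, 126, 9], [187, 129, 12], [37, 88, 58]]
12 [[187, 131, 15], [182, 126, 10], [186, 129, 14], [37, 88, 58]]
13 [[186, 130, 15], [181, 126, 13], [183, 128, 18], [36, 88, 58]]
14 [[185, 129, 18], [181, 125, 18], [179, 126, 24], [37, 89, 58]]
15 [[183, 129, 27], [180, 126, 27], [172, 124, 37], [37, 89, 58]]
16 [[180, 128, 42], [178, 126, 40], [162, 121, 54], [37, 88, 57]]
17 [[176, 128, 58], [176, 127, 57], [153, 119, 71], [36, 88, 57]]
18 [[173, 127, 69], [174, 128, 69], [148, 118, 84], [36, 87, 56]]
19 [[170, 125, 73], [173, 128, 75], [147, 118, 88], [35, 87, 57]]
20 [[166, 123, 72], [170, 126, 75], [148, 118, 87], [35, 87, 57]]
21 [[161, 119, 70], [167, 124, 73], [150, 118, 83], [35, 87, 57]]
```

The edge is 6.6 mm short at both ends, and the brass/wood inner boundary sits 9.8 mm behind the edge. I'll push 6.5 mm gently.

```bash
python3 -m crank '[[0,[-0.002,0,0],[0,0,0]],[0,[-0.002,0,0],[0,0,0]],[0,[-0.0015,0,0],[0,0,0]],[0,[-0.001,0,0],[0,0,0]],[0,[0,0,0],[0,0,0]]]'
cat >> h.py <<'E'
def inner(s):
    e=np.arange(-8,22,.25)*1e-3
    for lo,hi in((-.06,-.035),(-.03,.01),(.03,.06),(.065,.09)):
        p=prof(s,np.linspace(lo,hi,60),e,.028)
        i=np.argmin(p[:,2]); j=i+np.argmax(p[i:,2]>43); print('edge offset from line centre mm',round(e[j]*1e3-9.8+.25-.1,2),'white R peak',p[:60,0].max().round())
E
python3 - <<'E'
from h import *
s=snap('top'); inner(s); print(robot.get_obs()['tool_pos'])
E
```

```text
time: 5.7
tool_pos: [0.5338, 0.0481, 0.0187]
ee_rot: [3.141, -0.0, 1.373]
wrist_force: [0.2, 2.8, 0.7]
width: 0.0938
finger_force: 1.1
edge offset from line centre mm 1.1 white R peak 204.0
edge offset from line centre mm 0.35 white R peak 202.0
edge offset from line centre mm 0.85 white R peak 199.0
edge offset from line centre mm 1.1 white R peak 200.0
[0.53384662 0.04814524 0.01871575]
```

About 0.9 mm is left, all within the line's width. One last 0.8 mm nudge, then retreat, lift, and go above the weight.

```bash
python3 -m crank '[[0,[-0.0008,0,0],[0,0,0]],[0,[0,0,0],[0,0,0]],[0,[0.015,0,0],[0,0,0]],[0,[0.016,0,0],[0,0,0]],[0,[0,0,0.0],[0,0,0]],[0,[0,0,-0.05],[0,0,0]],[0,[0,0,-0.05],[0,0,0]],[0,[0,0,-0.05],[0,0,0]]]'
python3 -m crank '[[0,[-0.0442,0.0004,0],[0,0,0]],[0,[-0.0442,0.0004,0],[0,0,0]],[0,[-0.0442,0.0004,0],[0,0,0]],[0,[-0.0442,0.0004,0],[0,0,0]],[0,[-0.0442,0.0004,0],[0,0,0]],[0,[-0.0442,0.0004,0],[0,0,0]],[0,[-0.0442,0.0004,0],[0,0,0]]]'
python3 -m crank '[[0,[-0.0442,0.0004,0],[0,0,0]],[0,[-0.0442,0.0004,0],[0,0,0]],[0,[-0.0442,0.0004,0],[0,0,0]],[0,[0,0,0],[0,0,0]],[0,[0,0,0],[0,0,0]]]'
python3 - <<'E'
from h import *
s=snap('top','top4'); inner(s); m=measure(s); 
for k in ('line','temp','circle'): print(k,m[k])
e=np.arange(90,106)*1e-3; print(prof(s,np.linspace(-.05,.08,90),e,.028).round()[:,0])
w=snap('wrist','w2'); print(np.array(w['R']),w['t'],w['fx'],w['cx'],w['cy'])
h=cv2.cvtColor(w['color'],cv2.COLOR_RGB2HSV); H,S,V=[h[...,i].astype(int) for i in range(3)]
k=big(((H<6)|(H>174))&(S>140)&(V>80)); p=np.argwhere(k)[:,::-1]; print(p.min(0),p.max(0),p.mean(0))
E
```

```text
time: 6.55
tool_pos: [0.5388, 0.0778, 0.1694]
ee_rot: [-3.14, 0.001, 1.374]
wrist_force: [0.8, 0.5, 0.7]
width: 0.0944
finger_force: 0.0
time: 7.25
tool_pos: [0.4808, -0.2278, 0.1683]
ee_rot: [-3.141, 0.001, 1.374]
wrist_force: [0.7, 0.0, 0.6]
width: 0.0936
finger_force: 0.0
time: 7.75
tool_pos: [0.4562, -0.3568, 0.1677]
ee_rot: [-3.14, -0.001, 1.372]
wrist_force: [0.2, 0.7, -0.5]
width: 0.0938
finger_force: 0.0
edge offset from line centre mm 0.1 white R peak 217.0
edge offset from line centre mm -0.65 white R peak 214.0
edge offset from line centre mm 0.1 white R peak 211.0
edge offset from line centre mm 0.1 white R peak 214.0
line (array([ 0.40399909, -0.03835638]), array([ 0.98122204, -0.19288161]), np.float64(0.04921652451234584))
temp ((0.5189905762672424, -0.010494448244571686), (0.10114642977714539, 0.16175878047943115), 78.76586151123047)
circle ((0.5194953083992004, -0.0071804760955274105), 0.04463917016983032)
[147. 145. 143. 140. 137. 135. 137. 142. 145. 136. 110.  74.  47.  34.
  32.  33.]
[[ 0.9805291  -0.19636872 -0.00141961]
 [-0.18861398 -0.94377023  0.27151892]
 [-0.05465761 -0.26596445 -0.96243205]] [-0.51662324 -0.26766742  0.28558893] 371.64829954431775 317.29347041143785 240.6905786017177
[301 222] [336 258] [317.97875354 241.20396601]
```

View pics/w2.png

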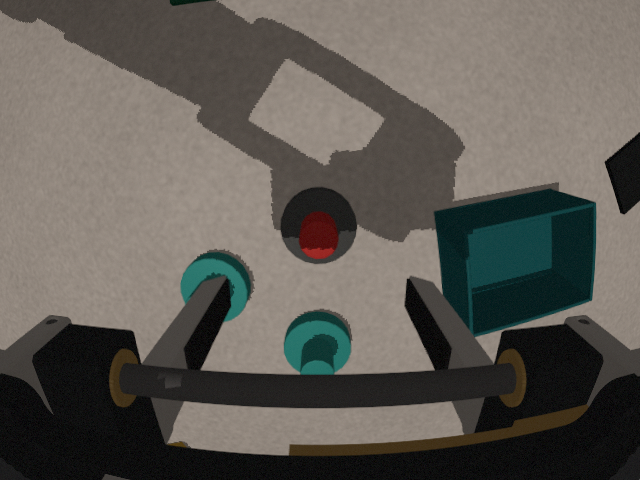

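View pics/top4.png

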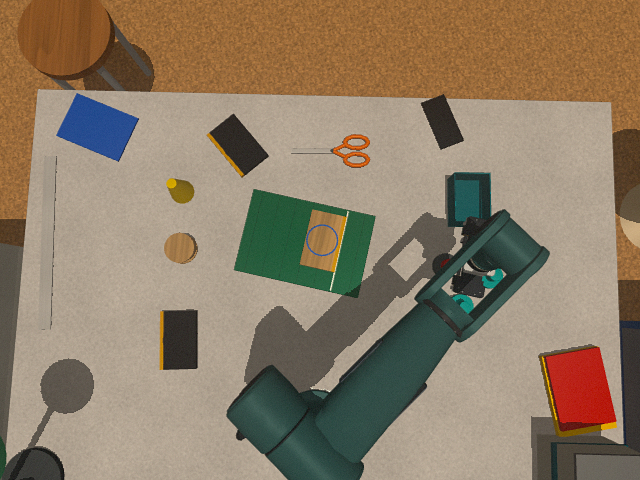

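The wrist view shows the steel puck's red knob at (318,240), teal pucks at (216,285) and (318,345), and the tub to the right. The top view shows the template edge on the line, with offset about 0 at both ends. Next I cast the fisheye ray of the knob.

```bash
cat >> h.py <<'E'
def fish(w,uv,z):
    K=np.array([[w['fx'],0,w['cx']],[0,w['fy'],w['cy']],[0,0,1]])
    q=cv2.fisheye.undistortPoints(np.array([[uv]],float),K,np.zeros(4))[0,0]
    R=np.array(w['R']);c=-R.T@w['t'];r=R.T@np.r_[q,1]; return c+r*((z-c[2])/r[2])
E
python3 - <<'E'
from h import *
w=snap('wrist'); print(-np.array(w['R']).T@w['t'])
h=cv2.cvtColor(w['color'],cv2.COLOR_RGB2HSV); H,S,V=[h[...,i].astype(int) for i in range(3)]
for y in range(205,262,4): print(y,w['color'][y,318].tolist(),end=' ')
print()
for z in (.022,.064): print('centre at',z,fish(w,(318,230),z),fish(w,(318,240),z))
for uv in((281,226),(356,226)): print('puck side',fish(w,uv,.022))
for uv in((318,187),(318,264)): print('puck back/front',uv,fish(w,uv,.022),fish(w,uv,0))
s=snap('top'); print('top knob',ray(s,[(449.1,264.1)],.062),'puck',ray(s,[(444.7,265)],.015))
print(robot.get_obs()['tool_pos'])
E
```

```text
[ 0.47183282 -0.27749765  0.34703235]
205 [29, 28, 26] 209 [29, 28, 26] 213 [70, 10, 9] 217 [69, 7, 6] 221 [71, 12, 8] 225 [81, 20, 16] 229 [83, 20, 22] 233 [81, 16, 15] 237 [83, 22, 21] 241 [79, 12, 13] 245 [79, 13, 9] 249 [153, 40, 35] 253 [152, 43, 37] 257 [150, 37, 34] 261 [61, 61, 58] 
centre at 0.022 [ 0.45616982 -0.35775965  0.022     ] [ 0.45434577 -0.36694523  0.022     ]
centre at 0.064 [ 0.45819376 -0.34738836  0.064     ] [ 0.45660541 -0.355387    0.064     ]
puck side [ 0.42416479 -0.34756899  0.022     ]
puck side [ 0.49053486 -0.36076024  0.022     ]
puck back/front (318, 187) [ 0.4637743  -0.31948251  0.022     ] [ 0.46322885 -0.32232427  0.        ]
puck back/front (318, 264) [ 0.44984964 -0.38959349  0.022     ] [ 0.4483617  -0.39718076  0.        ]
top knob [[ 0.45698794 -0.35668173  0.062     ]] puck [[ 0.45787139 -0.35551675  0.015     ]]
[ 0.45725878 -0.35503246  0.16860393]
```

The weight centre is at about (0.457,-0.355), directly under the tool. Descending and gripping.

```bash
python3 -m crank '[[0,[0,0,0.04],[0,0,0]],[0,[0,0,0.04],[0,0,0]],[0,[0,0,0.03],[0,0,0]],[0,[0,0,0.02],[0,0,0]],[0,[0,0,0.009],[0,0,0]],[0,[0,0,0],[0,0,0]],[0.5,[0,0,0],[0,0,0]],[1,[0,0,0],[0,0,0]]]'
python3 -m crank '[[1,[0,0,0],[0,0,0]],[1,[0,0,0],[0,0,0]],[1,[0,0,0],[0,0,0]],[1,[0,0,0],[0,0,0]],[1,[0,0,0],[0,0,0]]]'
```

```text
time: 8.75
tool_pos: [0.4579, -0.3573, 0.0316]
ee_rot: [3.138, 0.002, 1.374]
wrist_force: [-0.1, -0.1, -0.7]
width: 0.0813
finger_force: 0.0
time: 9.25
tool_pos: [0.4567, -0.3565, 0.0295]
ee_rot: [3.142, 0.0, 1.373]
wrist_force: [1.0, 1.0, 0.3]
width: 0.0415
finger_force: 0.0
```

```bash
python3 -m crank '[[1,[0,0,0],[0,0,0]],[1,[0,0,0],[0,0,0]],[1,[0,0,0],[0,0,0]],[1,[0,0,0],[0,0,0]],[1,[0,0,0],[0,0,0]]]'
python3 -m crank '[[1,[0,0,-0.01],[0,0,0]],[1,[0,0,-0.03],[0,0,0]],[1,[0,0,-0.04],[0,0,0]],[1,[0,0,-0.03],[0,0,0]],[1,[0,0,0],[0,0,0]],[1,[0,0,0],[0,0,0]]]'
```

```text
time: 9.75
tool_pos: [0.457, -0.3566, 0.0294]
ee_rot: [3.141, 0.0, 1.373]
wrist_force: [1.5, 0.1, -2.1]
width: 0.0314
finger_force: 30.0
time: 10.35
tool_pos: [0.456, -0.3559, 0.1382]
ee_rot: [-3.14, -0.001, 1.373]
wrist_force: [0.7, 0.7, -7.2]
width: 0.0312
finger_force: 30.0
```

The weight is held (−7 N on the wrist). Carrying it above the circle at (0.5195,−0.0075).

```bash
python3 -m crank '[[1,[0.02,-0.0005,0],[0,0,0]],[1,[0.035,-0.0008,0],[0,0,0]],[1,[0.04,-0.0008,0],[0,0,0]],[1,[0.04,-0.0008,0],[0,0,0]],[1,[0.04,-0.0008,0],[0,0,0]],[1,[0.04,-0.0008,0],[0,0,0]],[1,[0.04,-0.0008,0],[0,0,0]],[1,[0.04,-0.0008,0],[0,0,0]]]'
python3 -m crank '[[1,[0.035,-0.0007,0],[0,0,0]],[1,[0.0245,-0.0005,0],[0,0,0]],[1,[0,0,0.03],[0,0,0]],[1,[0,0,0.02],[0,0,0]],[1,[0,0,0],[0,0,0]],[1,[0,0,0],[0,0,0]]]'
python3 - <<'E'
from h import *
w=snap('wrist','w3'); o=robot.get_obs(); print(o['tool_pos'],o['wrist_force'])
E
```

```text
time: 11.15
tool_pos: [0.5062, -0.0632, 0.1358]
ee_rot: [-3.135, -0.001, 1.374]
wrist_force: [1.2, -0.1, -9.0]
width: 0.0315
finger_force: 30.0
time: 11.75
tool_pos: [0.5172, -0.0068, 0.0871]
ee_rot: [-3.136, 0.0, 1.374]
wrist_force: [0.1, -0.5, -6.8]
width: 0.0316
finger_force: 30.0
[ 0.51857135 -0.007218    0.0888654 ] [ 0.06727147 -1.16842822 -6.80537699]
```

View pics/w3.png

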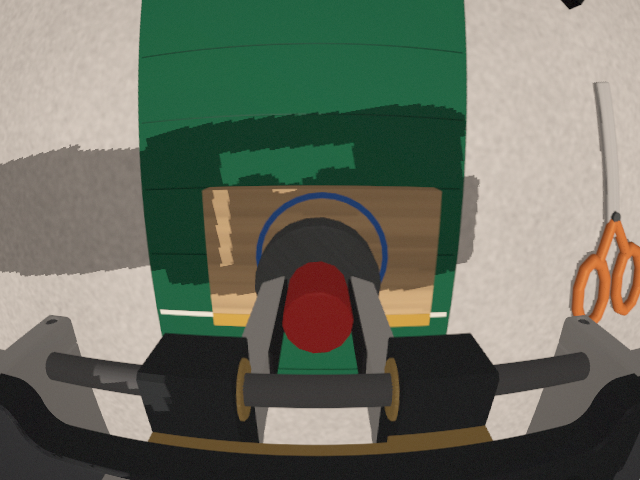

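The weight hangs upright over the circle, whose centre is around (322,255) beyond the puck, and the brass edge is collinear with the white line. Lowering slowly.

```bash
python3 -m crank '[[1,[0,0.0007,0.012],[0,0,0]],[1,[0,0,0.008],[0,0,0]],[1,[0,0,0.005],[0,0,0]],[1,[0,0,0.003],[0,0,0]],[1,[0,0,0],[0,0,0]]]'
python3 -m crank '[[1,[0,0,0.001],[0,0,0]],[1,[0,0,0.001],[0,0,0]],[1,[0,0,0],[0,0,0]]]'
```

```text
time: 12.3
tool_pos: [0.5194, -0.0076, 0.0608]
ee_rot: [-3.14, 0.0, 1.373]
wrist_force: [-1.1, 0.1, -7.8]
width: 0.0317
finger_force: 30.0
time: 12.6
tool_pos: [0.5199, -0.0076, 0.0596]
ee_rot: [3.141, 0.0, 1.373]
wrist_force: [-0.1, -0.1, -7.5]
width: 0.0313
finger_force: 30.0
```

```bash
python3 -m crank '[[1,[0,0,0.001],[0,0,0]],[1,[0,0,0.0005],[0,0,0]],[1,[0,0,0],[0,0,0]],[1,[0,0,0],[0,0,0]]]'
python3 -m crank '[[1,[0,0,0.0005],[0,0,0]],[1,[0,0,0],[0,0,0]]]'
```

```text
time: 13.0
tool_pos: [0.5198, -0.0076, 0.058]
ee_rot: [3.142, 0.0, 1.373]
wrist_force: [0.1, -0.9, -6.9]
width: 0.0317
finger_force: 30.0
time: 13.2
tool_pos: [0.5198, -0.0076, 0.0575]
ee_rot: [3.141, 0.0, 1.373]
wrist_force: [-1.0, -0.3, -7.2]
width: 0.0316
finger_force: 30.0
```

```bash
python3 -m crank '[[1,[0,0,0.0005],[0,0,0]],[1,[0,0,0],[0,0,0]]]'
python3 -m crank '[[1,[0,0,0.0005],[0,0,0]],[1,[0,0,0],[0,0,0]]]'
```

```text
time: 13.4
tool_pos: [0.5199, -0.0076, 0.0574]
ee_rot: [3.141, 0.0, 1.373]
wrist_force: [-1.8, -0.4, -4.8]
width: 0.0317
finger_force: 30.0
time: 13.6
tool_pos: [0.5199, -0.0076, 0.0574]
ee_rot: [3.141, 0.0, 1.373]
wrist_force: [-2.0, 0.3, 0.5]
width: 0.0318
finger_force: 30.0
```

It has landed, with the wrist load now near zero. Opening slowly, then rising straight up and backing away.

```bash
python3 -m crank '[[0.55,[0,0,0],[0,0,0]],[0.5,[0,0,0],[0,0,0]],[0.4,[0,0,0],[0,0,0]],[0.3,[0,0,0],[0,0,0]],[0.2,[0,0,0],[0,0,0]],[0.1,[0,0,0],[0,0,0]],[0,[0,0,0],[0,0,0]],[0,[0,0,0],[0,0,0]]]'
python3 -m crank '[[0,[0,0,0],[0,0,0]],[0,[0,0,-0.01],[0,0,0]],[0,[0,0,-0.03],[0,0,0]],[0,[0,0,-0.04],[0,0,0]],[0,[0,0,-0.04],[0,0,0]],[0,[0,0,-0.03],[0,0,0]],[0,[0,0,0],[0,0,0]]]'
python3 -m crank '[[0,[-0.04,0,0],[0,0,0]],[0,[-0.04,0,0],[0,0,0]],[0,[-0.04,0,0],[0,0,0]],[0,[-0.04,0,0],[0,0,0]],[0,[-0.04,0,0],[0,0,0]],[0,[-0.04,0,0],[0,0,0]],[0,[-0.03,0,0],[0,0,0]],[0,[0,0,0],[0,0,0]]]'
python3 - <<'E'
from h import *
s=snap('top'); inner(s); m=measure(s); print(m['temp'],m['circle'])
h=cv2.cvtColor(s['color'],cv2.COLOR_RGB2HSV); H,S,V=[h[...,i].astype(int) for i in range(3)]
k=big(roi(((H<8)|(H>172))&(S>140)&(V>80),290,200,350,280)); p=np.argwhere(k)[:,::-1]
print('knob',ray(s,[p.mean(0)],.062))
cv2.imwrite('pics/c5.png',cv2.resize(s['color'][180:310,225:405][:,:,::-1],None,fx=4,fy=4,interpolation=cv2.INTER_CUBIC))
E
```

```text
time: 14.4
tool_pos: [0.5198, -0.0076, 0.0565]
ee_rot: [3.142, 0.0, 1.373]
wrist_force: [0.5, -0.5, -0.8]
width: 0.0916
finger_force: 0.0
time: 15.1
tool_pos: [0.5227, -0.0079, 0.2134]
ee_rot: [3.129, -0.001, 1.373]
wrist_force: [0.3, 0.8, 0.2]
width: 0.0938
finger_force: 0.0
time: 15.9
tool_pos: [0.4653, -0.2754, 0.205]
ee_rot: [-3.139, 0.0, 1.368]
wrist_force: [0.7, 1.1, -0.9]
width: 0.0939
finger_force: 0.0
edge offset from line centre mm 0.1 white R peak 213.0
edge offset from line centre mm -0.65 white R peak 212.0
edge offset from line centre mm 0.1 white R peak 208.0
edge offset from line centre mm 0.1 white R peak 211.0
((0.5189905762672424, -0.010494448244571686), (0.10114642977714539, 0.16175878047943115), 78.76586151123047) ((0.5194953083992004, -0.0071804760955274105), 0.04463917016983032)
knob [[ 0.52180666 -0.00757333  0.062     ]]
```

View pics/c5.png

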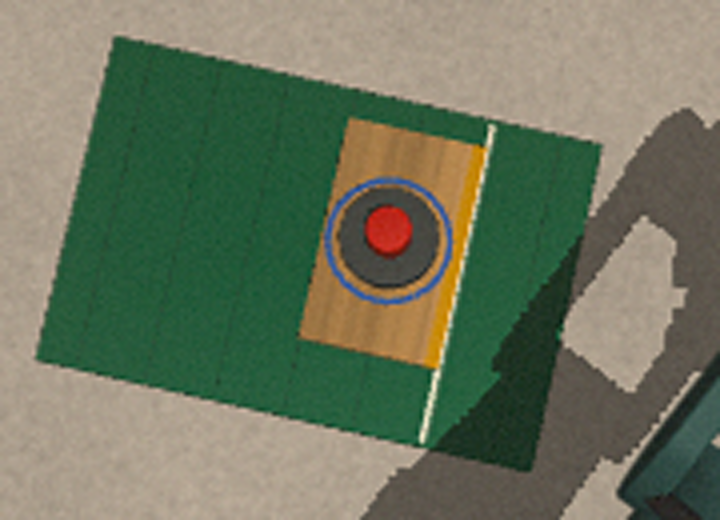

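The weight stands centred in the blue circle at crop (388,238), and the brass edge lies along the white line. Handing in.

```bash
python3 -c "
from bench import robot
print(robot.close_job())"
```

```text
the job is handed in; nothing more can be done
None
```

Job handed in at about 16 s: the last top-camera check put the template's brass edge on the white line to within about 1 mm, with the steel weight released inside the blue circle and nothing else on the table disturbed.

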